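Drop a stir bar into the large beaker with a drop cup

TASK

Pick up the steel drop cup with the stir bar in it, hold it over the largest beaker and lower its lower end into the mouth until the beaker's rim pushes the cup's two release tabs up, so that the hinged bottom swings open and the stir bar drops into that beaker. Then lift the empty cup out and stand it upright on the bare worktop, clear of the beaker; the beaker stays standing about where it is.

Things in the scene. Friction and masses are not known exactly. Their poses are not given: they have to be found in the camera images.
- drop_cup_center (a point): half-way up the axis of the drop cup: upright steel tube, open top, 40 mm outside diameter, 90 mm tall, 170 g, on the worktop (this point 45 mm up). z: its axis, up. Grip it from above across the diameter at 50 to 85 mm above its foot, any yaw. A hinged disc closes its foot; a grey collar with two release tabs along its +y and -y rides on its lower half; a white stir bar lies inside
- release_tabs (a joint): how far the tabs are pushed up the cup, m: 0 rest, 0.010 fully up. Tab undersides at rest 20 mm above the cup's foot, tips 48 mm from its axis. Sprung (2 N at first, 4.5 N at the end), linked to the bottom: shut at 0, hanging 86 degrees open (35 mm below the foot) at 0.010; a load has slid out by about 0.006. They return by themselves
- large_beaker_rim (a point): centre of the mouth, at rim height, of the largest of three glass beakers: 71 mm outside, about 60 mm clear inside, 92 mm tall, 110 g, loose on the worktop. z: its axis, up. The cup's foot enters with 10 mm to spare all round, any yaw; the rim meets the tabs at 20 mm depth, fully up at 30 mm. The other beakers (53 and 45 mm wide) swap places with it
- stir_bar_center (a point): centre of the white stir bar, 9 x 30 mm, 12 g, its long axis along its y; at the start it lies on the hinged bottom inside the drop cup
There are look-alikes about, which are no part of the job. What is shaped like the part that bears drop_cup_center but black, green or purple is not meant.

How it is judged:
By the outcome, as a careful person would: the job done as asked, in the order asked, and still so for the second after the job is handed in, with the robot touching nothing.
It also fails if it takes over 61 s, if anything falls off the work surface, if the arm or the gripper's body presses on something with over 40 N, if the wrist force passes 120 N, or if a joint passes its speed limit or range.

ROBOT

A 7-joint arm with a two-finger parallel gripper is mounted at the origin on a cart in front of the work surface, level with it; the furniture and walls round the work are solid. World frame = base frame: x ahead of the robot, y to its left, z up, the work surface at z = 0. Lengths are in m, angles in rad, forces in N, time in s.
With the tool pointing down it reaches from about 0.4 to 0.85 m from the base axis. Payload 4.5 kg.
Tool frame: the origin (TCP) lies midway between the tips of the shut fingers; the grasp point (between the pads) lies 19 mm behind it; z points along the fingers, y is the direction in which the jaws open and shut (so a half turn about z gives the same grasp; the last joint's range is limited). The gripper opens to 88 mm and grips with 3 to 60 N. Pads are 18 mm wide; open, the fingers measure 123 mm over their backs; the gripper's body (75 mm by 187 mm) begins 45 mm behind the grasp point.
Start: joints at [1.146, 0.689, -0.195, 1.565, 0.157, 0.902, -0.215], TCP at [0.277, -0.56, 0.239] pointing down, gripper open.
Joint ranges: [-3.01, 3.01], [-0.46, 2.08], [-1.47, 1.51], [0.13, 2.56], [-1, 4.14], [0.04, 2.09], [-2.66, 2.66]. Speed limits (rad/s): [2.57, 2.57, 3.14, 3.14, 3.14, 3.14, 3.14].

INTERFACE

Orientations are given as a unit quaternion [x, y, z, w].
In Python, from plant import r gives the robot as it stands. The module is installed in compiled form; this text tells all that it offers.
- The arm moves only by the tool carry_out, never from a script. Its argument "commands" is a list of rows, each a list of 6 numbers: the shift along the tool's x, y, z in m, then the turn, a rotation vector about the tool's x, y, z in degrees. In form: [[dx, dy, dz, wx, wy, wz], ...]. A call has 1 to 12 rows; each row is the pose to reach, as a shift and turn from the pose commanded when the call began, along the tool's axes at that moment; what a row does not reach only later rows make up. A row lasts 1/10 s, in which the tool goes at most 50 mm and 8.59 degrees, less where a joint would pass 70% of its speed; a pose out of reach is approached as far as the arm can. A call with a gripper value outside its range is refused whole. "fingers" is the closure in counts, from 0 (fully open) to 255 (shut), set as the call begins (left out, the last holds). The fingers move at their own pace and stop on an object; "grip_force" is the grip in N (left out, the last holds). Time passes only in rows, so rows that repeat a pose let the fingers close. It gives the time, the measured TCP pose, the force and the opening at its end, in the units of the state.
- r.get_state(): the state, without advancing time (a new reading comes with each control period).
- r.snapshot(name): name is "scene" or "top" or "wrist"; returns a dict with "img" (420x560x3 uint8, blue, green, red), "intrinsics" (3x3 intrinsics, pixels), "extrinsics" (4x4, takes a point from camera to world coordinates); the wrist camera has in their place "tool_from_camera" (4x4, takes a point from camera to tool coordinates, whose origin is the TCP and whose axes are the flange's). Camera axes: x right, y down, z forward; pixel columns grow to the right and rows downward; lengths in m; the calibration is good to about 2 mm. A picture is of the moment at which its call begins: read the wrist's pose just before it. There is no depth.
- r.finish_job(): hands the job in, once; it reports no verdict.
Trained networks look in a picture, given as the dict that the camera call returned (one of the last four; its "shot" number tells which), for a name from the list of things; names that differ only in an ending like _2 or _b are one class to them, and where a whole thing is asked for, a point or a joint stands for the part that bears it (a point fixed in the world has none). Each returns a list of dicts, best first, with "p" (0 to 1); they miss things now and then, are a little off and sometimes report something else, mostly with a low value. They report only what shows in the picture. A call takes as long as a camera call. They do not tell look-alikes from the thing itself.
- r.spot_in(picture, label): "xyz" ([x, y, z] in m, in world coordinates, good to about 4 mm: the middle of the surface that is visible of it).
- r.spot_point(picture, label): "xyz" ([x, y, z] in m, in world coordinates, good to about 4 mm: a listed point, or the origin of a listed thing).
The state is a dict: "clock": time; "q": joint angles; "qd": joint speeds; "joint_torque": joint torques, N m; "tool_pos": TCP position; "eef_rot": TCP orientation; "contact_force": force on the tool from outside, world axes, zero at the start; "moment": the same for the moment, N m; "opening": opening from 0.0 (shut) to 1.0 (fully open).
Only numpy, scipy, OpenCV 4.12 (cv2) and the standard library are available. Lean on these libraries where they do the work, as an engineer would, in place of code of your own. Each camera call takes 0.05 s, during which the arm holds its last target.

## Working session

There is one attempt and no reset: what is moved stays moved. The work goes in short steps, Python scripts to look and compute and a tool call to move; the robot and the scene stay as the last step left them, time stands still between calls to the robot, and variables do not carry over. Pictures are saved under pics/ and viewed, and the job is handed in when it is done.

Besides the shell and the picture viewer there is one more tool, called after "Call:" as a command line: name --pt "numbers of a row" for each row, then --argument value for the rest. carry_out: Moves the arm, as the interface text tells. Its arguments: {"type":"object","properties":{"commands":{"type":"array","items":{"type":"array","items":{"type":"number"}}},"fingers":{"type":"number"},"grip_force":{"type":"number"}},"required":["commands"]}

```bash
mkdir -p pics; cat > h.py <<'E'
import numpy as np,cv2
from plant import r
def proj(s,p):
    E=np.linalg.inv(s["extrinsics"]);c=E[:3,:3]@np.array(p)+E[:3,3];k=s["intrinsics"]@c;return k[:2]/k[2]
def ray(s,px,z):
    K=np.array(s["intrinsics"]);E=np.array(s["extrinsics"]);d=E[:3,:3]@np.linalg.inv(K)@np.array([px[0],px[1],1.]);o=E[:3,3];return o+d*(z-o[2])/d[2]
E
python3 - <<'E'
from h import *
st=r.get_state();print(st)
for n in("scene","top"):
    s=r.snapshot(n);cv2.imwrite(f"pics/{n}0.png",s["img"])
    for l in("drop_cup_center","large_beaker_rim","stir_bar_center"):
        for d in r.spot_point(s,l)[:4]:print(n,l,np.round(d["xyz"],3),round(d["p"],2),np.round(proj(s,d["xyz"])))
E
```

```text
{'clock': 0.0, 'q': array([ 1.1457633 ,  0.68997143, -0.19451816,  1.56636336,  0.15728342,
        0.90245559, -0.21511494]), 'qd': array([ 0.00083866,  0.0008268 , -0.0003036 , -0.00036426, -0.00279358,
       -0.00024669,  0.00084442]), 'joint_torque': array([ 2.57982374e-04, -5.27564049e+01, -1.26693718e+00, -1.53427863e+01,
       -5.26939903e-02,  6.75349540e-03,  2.11426045e-04]), 'tool_pos': array([ 0.27649745, -0.55980878,  0.2379128 ]), 'eef_rot': array([ 9.73791487e-01,  2.27440810e-01, -2.59744151e-04, -8.65867148e-04]), 'contact_force': array([ 0.03224581, -0.20389601, -0.08375344]), 'moment': array([0.05330201, 0.03807929, 0.02271475]), 'opening': 1.0012589307927329}
scene drop_cup_center [0.574 0.216 0.046] 0.9 [179. 236.]
scene drop_cup_center [0.371 0.13  0.044] 0.75 [261. 284.]
scene drop_cup_center [0.515 0.103 0.046] 0.64 [239. 234.]
scene drop_cup_center [0.476 0.283 0.043] 0.59 [164. 279.]
scene large_beaker_rim [ 0.623 -0.219  0.094] 0.61 [331. 153.]
top drop_cup_center [0.57  0.217 0.044] 0.81 [197. 179.]
top drop_cup_center [0.365 0.128 0.044] 0.81 [235. 264.]
top drop_cup_center [0.477 0.286 0.045] 0.76 [167. 218.]
top drop_cup_center [0.512 0.099 0.043] 0.76 [247. 201.]
top large_beaker_rim [ 0.622 -0.217  0.092] 0.93 [381. 147.]
```

View pics/scene0.png

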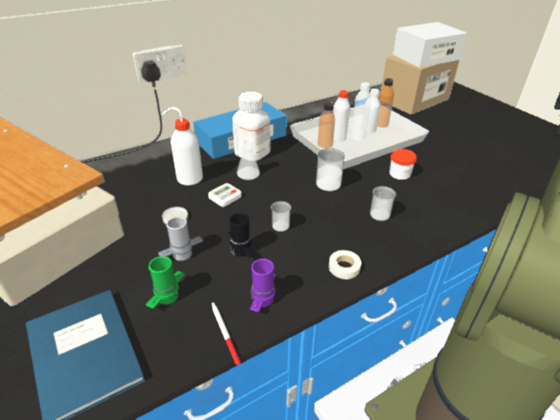

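View pics/top0.png

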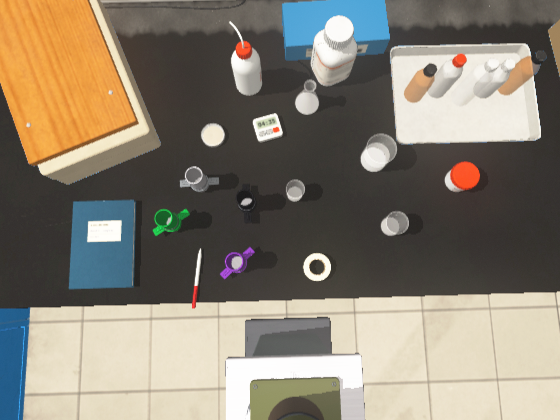

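```bash
python3 - <<'E'
import cv2,numpy as np
a=cv2.imread("pics/scene0.png")[200:320,120:300];b=cv2.imread("pics/top0.png")[140:300,130:290]
a=cv2.resize(a,(780,520),interpolation=2)
b=cv2.resize(b,(600,600),interpolation=2)
cv2.imwrite("pics/c1.png",a);cv2.imwrite("pics/c2.png",b)
E
```

```text
(no output)
```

View pics/c1.png

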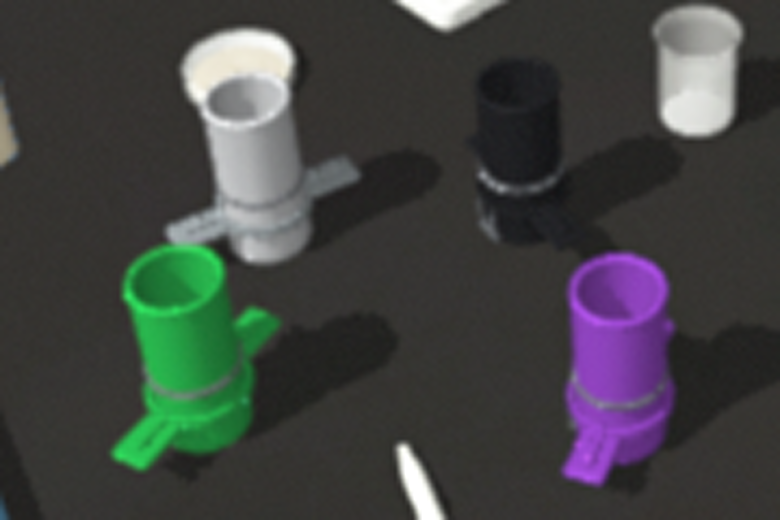

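View pics/c2.png

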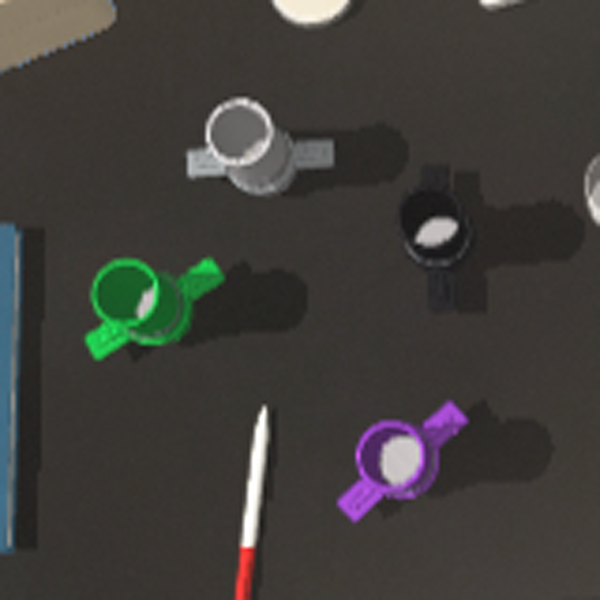

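Candidates for the cup, by scene pixel: steel (179,236), green (164,279), black (239,234) and purple (261,284). The steel-grey one is meant, and the crop shows it grey with grey tabs, roughly along world ±y. The largest beaker is at scene (331,168) / top (378,152). The smaller beakers are at scene (281,216) and (382,204).

```bash
cat >> h.py <<'E'
from scipy.spatial.transform import Rotation as R
def togo(p,jaw=None):
    st=r.get_state();Q=R.from_quat(st["eef_rot"]);M=Q.as_matrix()
    d=M.T@(np.array(p)-st["tool_pos"])
    print("clk",round(st["clock"],2),"pos",np.round(st["tool_pos"],4),"F",np.round(st["contact_force"],1),"open",round(st["opening"],3),"q7",round(st["q"][6],2))
    print("shift tool mm",np.round(d*1000,1))
    if jaw is not None:
        for j in(jaw,jaw+180):
            a=np.radians(j);y=np.array([np.cos(a),np.sin(a),0]);z=np.array([0,0,-1.]);T=np.stack([np.cross(y,z),y,z],1)
            print("turn deg",np.round(np.degrees(R.from_matrix(M.T@T).as_rotvec()),2))
E
python3 - <<'E'
from h import *
togo([0.572,0.216,0.24],0)
s=r.snapshot("top")
for px in((158,150),(65,180),(294,190),(392,225),(378,150),(460,180)):print(px,np.round(ray(s,px,0.0),3),np.round(ray(s,px,0.1),3))
E
```

```text
clk 0.4 pos [ 0.2768 -0.5603  0.2386] F [-0.6 -0.5 -0.5] open 0.999 q7 -0.22
shift tool mm [ 608.5 -565.3   -1.3]
turn deg [-1.000e-02 -1.000e-02 -6.371e+01]
turn deg [-1.0000e-02  1.0000e-02  1.1629e+02]
(158, 150) [0.658 0.324 0.   ] [0.625 0.295 0.1  ]
(65, 180) [0.586 0.554 0.   ] [0.561 0.502 0.1  ]
(294, 190) [ 0.546 -0.016  0.   ] [ 0.524 -0.012  0.1  ]
(392, 225) [ 0.451 -0.254  0.   ] [ 0.439 -0.227  0.1  ]
(378, 150) [ 0.643 -0.232  0.   ] [ 0.612 -0.207  0.1  ]
(460, 180) [ 0.56  -0.433  0.   ] [ 0.537 -0.388  0.1  ]
```

Call:
carry_out --pt "0.3 -0.28 0 0 0 -30" --pt "0.3 -0.28 0 0 0 -30" --pt "0.3 -0.28 0 0 0 -30" --pt "0.3 -0.28 0 0 0 -30" --pt "0.3 -0.28 0 0 0 -30" --pt "0.3 -0.28 0 0 0 -30" --pt "0.3 -0.28 0 0 0 -30" --pt "0.3 -0.28 0 0 0 -30" --pt "0.3 -0.28 0 0 0 -30" --pt "0.3 -0.28 0 0 0 -30" --pt "0.3 -0.28 0 0 0 -30" --pt "0.3 -0.28 0 0 0 -30" --fingers 0 --grip_force 30

```text
clock: 1.65
tool_pos: [0.4209, -0.1787, 0.2386]
eef_rot: [0.883, 0.47, -0.001, 0.0]
contact_force: [-0.0, -0.6, -0.4]
opening: 1.0
```

```bash
python3 - <<'E'
from h import *
togo([0.572,0.216,0.24],0)
E
```

```text
clk 1.65 pos [ 0.4209 -0.1787  0.2386] F [-0.  -0.6 -0.4] open 1.0 q7 -0.56
shift tool mm [411.8 -95.   -1.9]
turn deg [-2.000e-02  7.000e-02 -3.394e+01]
turn deg [9.0000e-02 3.0000e-02 1.4606e+02]
```

Call:
carry_out --pt "0.412 -0.095 0 0 0 -34" --pt "0.412 -0.095 0 0 0 -34" --pt "0.412 -0.095 0 0 0 -34" --pt "0.412 -0.095 0 0 0 -34" --pt "0.412 -0.095 0 0 0 -34" --pt "0.412 -0.095 0 0 0 -34" --pt "0.412 -0.095 0 0 0 -34" --pt "0.412 -0.095 0 0 0 -34" --pt "0.412 -0.095 0 0 0 -34" --pt "0.412 -0.095 0 0 0 -34" --pt "0.412 -0.095 0 0 0 -34" --pt "0.412 -0.095 0 0 0 -34"

```text
clock: 2.85
tool_pos: [0.5716, 0.2154, 0.2384]
eef_rot: [0.707, 0.708, -0.001, 0.001]
contact_force: [0.4, -0.1, -0.1]
opening: 1.001
```

```bash
cat >> h.py <<'E'
def wrist():
    st=r.get_state();s=r.snapshot("wrist");T=np.eye(4);T[:3,:3]=R.from_quat(st["eef_rot"]).as_matrix();T[:3,3]=st["tool_pos"];s2=dict(s);s2["extrinsics"]=T@np.array(s["tool_from_camera"]);return s,s2
E
python3 - <<'E'
from h import *
togo([0.572,0.216,0.24],0)
s,s2=wrist();cv2.imwrite("pics/w1.png",s["img"])
for d in r.spot_point(s,"drop_cup_center")+r.spot_point(s,"stir_bar_center"):print(np.round(d["xyz"],4),round(d["p"],2),np.round(proj(s2,d["xyz"])))
E
```

```text
clk 2.85 pos [0.5716 0.2154 0.2384] F [ 0.4 -0.1 -0.1] open 1.001 q7 -0.75
shift tool mm [ 0.6  0.4 -1.6]
turn deg [-0.04  0.15  0.06]
turn deg [-2.4000e-01 -7.0000e-02 -1.7993e+02]
[0.5648 0.2173 0.0437] 0.97 [279. 185.]
[0.4731 0.288  0.0458] 0.73 [178. 109.]
[0.3687 0.1312 0.0452] 0.72 [ 89. 267.]
[0.5136 0.1034 0.0435] 0.66 [231. 291.]
[0.5666 0.2172 0.0066] 0.48 [281. 179.]
```

View pics/w1.png

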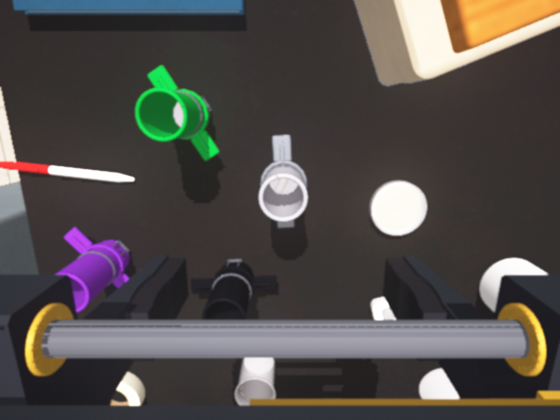

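The wrist view shows the steel cup centred under the gripper with its mouth at about (284,196) and the stir bar visible inside. Its tabs run along image vertical, across the jaws.

```bash
python3 - <<'E'
from h import *
s,s2=wrist()
for px,z in(((284,196),.09),((283,139),.022),((286,223),.022)):print(np.round(ray(s2,px,z),4))
im=s["img"][120:240,220:350].copy();cv2.imwrite("pics/w1c.png",cv2.resize(im,(650,600),interpolation=2))
togo([0.5660,0.2165,0.052],0)
E
```

```text
[0.57   0.2189 0.09  ]
[0.5686 0.2615 0.022 ]
[0.5719 0.1739 0.022 ]
clk 3.05 pos [0.5716 0.2173 0.2388] F [0.3 0.8 1.5] open 1.001 q7 -0.75
shift tool mm [ -0.6  -5.6 186.8]
turn deg [0.   0.05 0.17]
turn deg [-8.0000e-02  1.0000e-02 -1.7983e+02]
```

View pics/w1c.png

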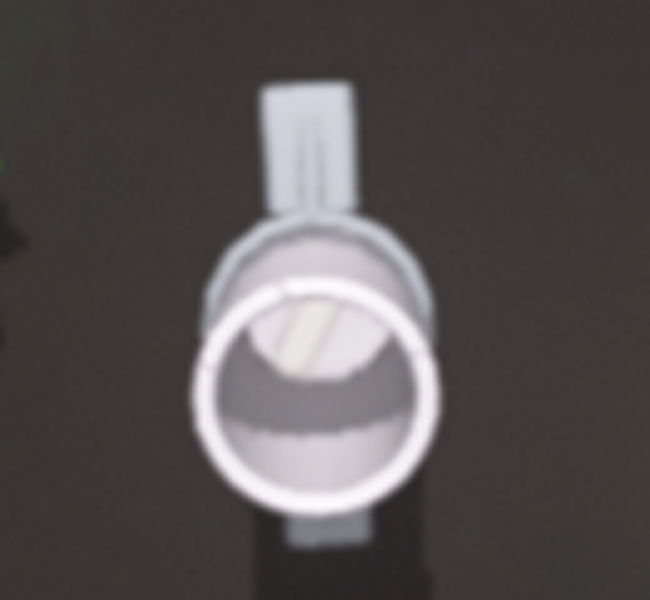

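Call:
carry_out --pt "0.0 -0.002 0.05 0 0 0" --pt "0.0 -0.002 0.09 0 0 0" --pt "0.0 -0.002 0.12 0 0 0" --pt "0.0 -0.002 0.145 0 0 0" --pt "0.0 -0.002 0.165 0 0 0" --pt "0.0 -0.002 0.18 0 0 0" --pt "0.0 -0.002 0.187 0 0 0" --pt "0.0 -0.002 0.187 0 0 0" --pt "0.0 -0.002 0.187 0 0 0"

```text
clock: 3.95
tool_pos: [0.5701, 0.2192, 0.0525]
eef_rot: [0.705, 0.709, 0.001, 0.0]
contact_force: [-0.3, -0.2, 0.6]
opening: 1.001
```

Call:
carry_out --pt "0 0 0 0 0 0" --pt "0 0 0 0 0 0" --pt "0 0 0 0 0 0" --pt "0 0 0 0 0 0" --pt "0 0 0 0 0 0" --pt "0 0 0 0 0 0" --pt "0 0 0 0 0 0" --pt "0 0 0 0 0 0" --pt "0 0 0 0 0 0" --pt "0 0 0 0 0 0" --fingers 255 --grip_force 30

```text
clock: 4.95
tool_pos: [0.5695, 0.2189, 0.0517]
eef_rot: [0.705, 0.709, -0.0, 0.0]
contact_force: [0.4, 0.5, -0.4]
opening: 0.439
```

```bash
python3 - <<'E'
from h import *
togo([0.57,0.2165,0.24],0)
s,s2=wrist();cv2.imwrite("pics/w2.png",s["img"])
s=r.snapshot("scene");cv2.imwrite("pics/s2.png",cv2.resize(s["img"][180:320,90:300],(780,520),interpolation=2))
E
```

```text
clk 4.95 pos [0.5695 0.2189 0.0517] F [ 0.4  0.5 -0.4] open 0.439 q7 -0.88
shift tool mm [  -2.5    0.5 -188.3]
turn deg [0.   0.   0.29]
turn deg [-1.0000e-02  1.0000e-02 -1.7971e+02]
```

View pics/w2.png

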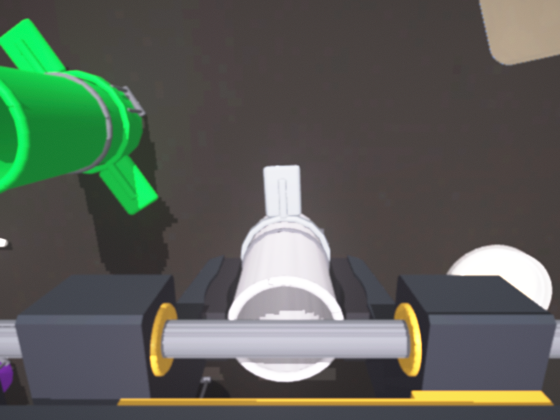

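View pics/s2.png

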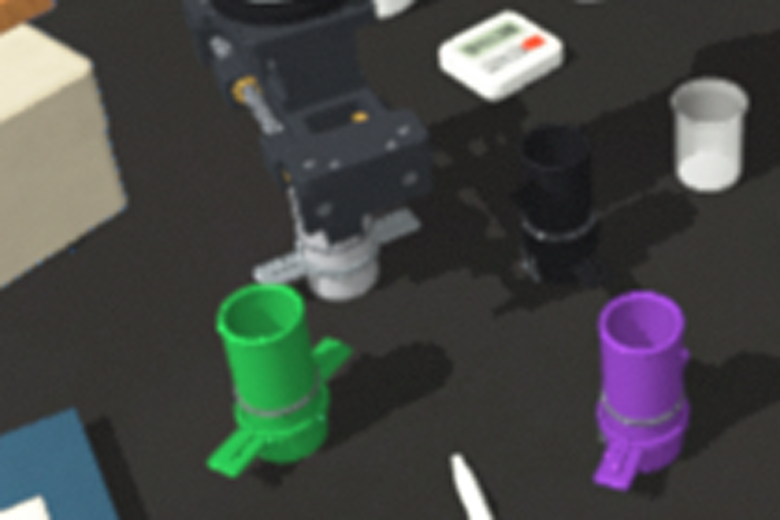

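Gripped: opening 0.44 corresponds to 39 mm and the cup sits centred. Now I'll lift it.

Call:
carry_out --pt "0 0 -0.02 0 0 0" --pt "0 0 -0.05 0 0 0" --pt "0 0 -0.09 0 0 0" --pt "0 0 -0.13 0 0 0" --pt "0 0 -0.17 0 0 0" --pt "0 0 -0.19 0 0 0" --pt "0 0 -0.19 0 0 0" --pt "0 0 -0.19 0 0 0" --pt "0 0 -0.19 0 0 0"

```text
clock: 5.95
tool_pos: [0.5683, 0.2182, 0.2396]
eef_rot: [0.705, 0.709, -0.002, -0.001]
contact_force: [0.9, 0.0, -1.8]
opening: 0.439
```

```bash
python3 - <<'E'
from h import *
togo([0.622,-0.217,0.24],0)
s,s2=wrist();cv2.imwrite("pics/w3.png",s["img"])
s=r.snapshot("scene")
for l in("drop_cup_center","large_beaker_rim"):
  for d in r.spot_point(s,l):print(l,np.round(d["xyz"],4),round(d["p"],2),np.round(proj(s,d["xyz"])))
cv2.imwrite("pics/s3.png",s["img"])
E
```

```text
clk 5.95 pos [0.5683 0.2182 0.2396] F [ 0.9  0.  -1.8] open 0.439 q7 -0.75
shift tool mm [-4.354e+02  5.150e+01  3.000e-01]
turn deg [-0.2   0.12  0.3 ]
turn deg [  -0.18   -0.31 -179.7 ]
drop_cup_center [0.5126 0.1027 0.047 ] 0.84 [239. 234.]
drop_cup_center [0.5707 0.2168 0.2343] 0.8 [165. 161.]
drop_cup_center [0.4724 0.2849 0.0456] 0.79 [163. 280.]
drop_cup_center [0.3703 0.1263 0.0452] 0.69 [263. 282.]
large_beaker_rim [ 0.6245 -0.2168  0.0925] 0.8 [330. 153.]
```

View pics/w3.png

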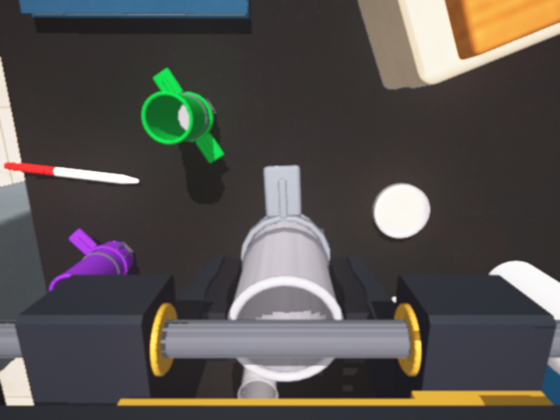

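View pics/s3.png

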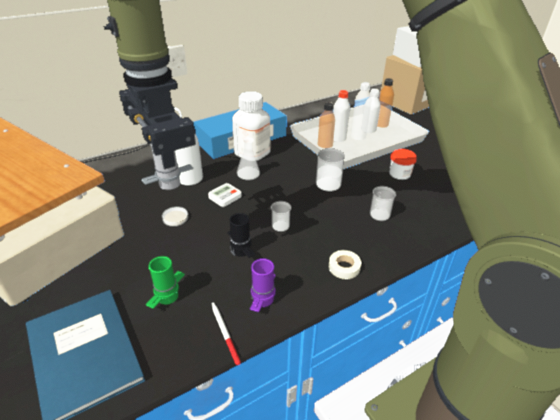

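Call:
carry_out --pt "-0.52 0.053 0 0 0 0" --pt "-0.52 0.053 0 0 0 0" --pt "-0.52 0.053 0 0 0 0" --pt "-0.52 0.053 0 0 0 0" --pt "-0.52 0.053 0 0 0 0" --pt "-0.52 0.053 0 0 0 0" --pt "-0.52 0.053 0 0 0 0" --pt "-0.52 0.053 0 0 0 0" --pt "-0.52 0.053 0 0 0 0" --pt "-0.52 0.053 0 0 0 0" --pt "-0.52 0.053 0 0 0 0" --pt "-0.52 0.053 0 0 0 0"

```text
clock: 7.35
tool_pos: [0.6235, -0.3072, 0.2401]
eef_rot: [0.708, 0.706, -0.002, 0.001]
contact_force: [-0.8, -0.0, -2.0]
opening: 0.442
```

```bash
python3 - <<'E'
from h import *
togo([0.622,-0.217,0.24],0)
s,s2=wrist();cv2.imwrite("pics/w4.png",s["img"])
for d in r.spot_point(s,"large_beaker_rim"):print(np.round(d["xyz"],4),round(d["p"],2),np.round(proj(s2,d["xyz"])))
print(np.round(s2["extrinsics"],3))
E
```

```text
clk 7.35 pos [ 0.6235 -0.3072  0.2401] F [-0.8 -0.  -2. ] open 0.442 q7 0.09
shift tool mm [90.2 -1.8 -0.2]
turn deg [-0.1   0.19 -0.19]
turn deg [3.0000e-01 1.6000e-01 1.7981e+02]
[[ 1.    -0.002 -0.004  0.624]
 [-0.003 -0.961 -0.276 -0.237]
 [-0.003  0.276 -0.961  0.386]
 [ 0.     0.     0.     1.   ]]
```

View pics/w4.png

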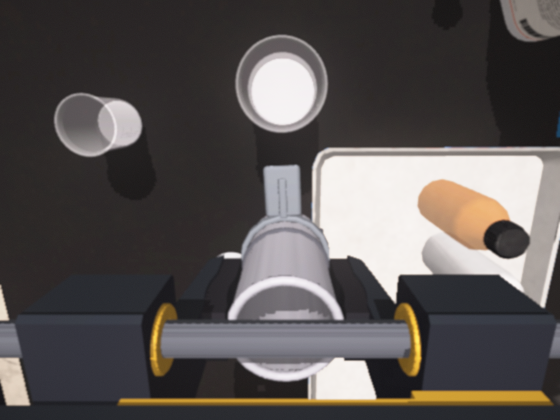

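```bash
python3 - <<'E'
from h import *
s,s2=wrist()
for px,z in(((282,84),.092),((282,90),.005),((236,84),.092),((328,84),.092),((285,327),.278),((90,125),.07)):print(px,np.round(ray(s2,px,z),4))
togo([0.622,-0.217,0.24],0)
im=s["img"][20:150,220:350]
g=cv2.cvtColor(im,6);cv2.imwrite("pics/w4c.png",cv2.resize(im,(600,600),interpolation=2))
E
```

```text
(282, 84) [ 0.6211 -0.2085  0.092 ]
(282, 90) [ 0.6201 -0.2076  0.005 ]
(236, 84) [ 0.5853 -0.2087  0.092 ]
(328, 84) [ 0.6568 -0.2083  0.092 ]
(285, 327) [ 0.6244 -0.3023  0.278 ]
(90, 125) [ 0.4554 -0.2409  0.07  ]
clk 7.5 pos [ 0.6251 -0.2988  0.2412] F [ 0.4  1.2 -1.2] open 0.438 q7 0.09
shift tool mm [81.8 -2.6  1.4]
turn deg [-0.03 -0.12  0.39]
turn deg [ 1.9000e-01 -5.0000e-02 -1.7961e+02]
```

View pics/w4c.png

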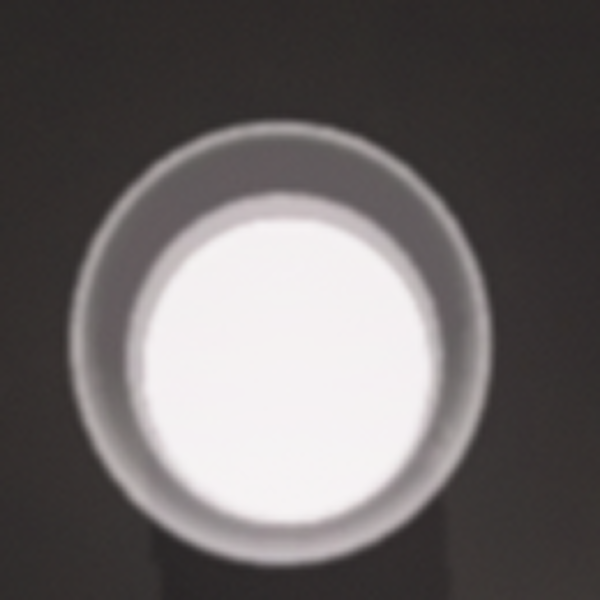

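```bash
python3 - <<'E'
from h import *
for k in range(3):
    s,s2=wrist()
    g=cv2.GaussianBlur(cv2.cvtColor(s["img"],6),(3,3),0)
    m=(g[:165]>75).astype(np.uint8);m[:,:200]=0;m[:,312:]*= (np.arange(165)<145)[:,None].astype(np.uint8);m[145:]=0
    c=max(cv2.findContours(m,0,1)[0],key=cv2.contourArea);e=cv2.fitEllipse(cv2.convexHull(c))
    print(np.round(e[0],1),np.round(e[1],1),np.round(ray(s2,e[0],.092),4),np.round(s2["extrinsics"][:3,3],4))
togo([0.622,-0.217,0.24],0)
t=r.snapshot("top");print([np.round(d["xyz"],4) for d in r.spot_point(t,"drop_cup_center")],[np.round(d["xyz"],4) for d in r.spot_point(t,"large_beaker_rim")])
E
```

```text
[280.   96.1] [92.6 96.9] [ 0.6199 -0.2159  0.092 ] [ 0.6245 -0.2297  0.3873]
[279.8  96.8] [92.5 96.7] [ 0.6198 -0.2159  0.092 ] [ 0.6246 -0.2291  0.3875]
[279.7  96.8] [92.4 96.6] [ 0.6198 -0.2159  0.092 ] [ 0.6247 -0.229   0.3878]
clk 7.65 pos [ 0.6255 -0.2984  0.2419] F [-0.5 -0.6 -1.8] open 0.438 q7 0.09
shift tool mm [81.4 -2.8  2. ]
turn deg [ 0.   -0.06  0.47]
turn deg [ 9.0000e-02  0.0000e+00 -1.7953e+02]
[array([0.3678, 0.1247, 0.0446]), array([ 0.6259, -0.2997,  0.2337]), array([0.4741, 0.2826, 0.0465]), array([0.5098, 0.1014, 0.0412])] [array([ 0.62  , -0.218 ,  0.0929])]
```

Call:
carry_out --pt "0.03 -0.002 0 0 0 0" --pt "0.06 -0.004 0 0 0 0" --pt "0.082 -0.004 0 0 0 0" --pt "0.082 -0.004 0 0 0 0" --pt "0.082 -0.004 0 0 0 0" --pt "0.082 -0.004 0 0 0 0" --pt "0.082 -0.004 0 0 0 0" --pt "0.082 -0.004 0 0 0 0"

```text
clock: 8.6
tool_pos: [0.6204, -0.22, 0.2416]
eef_rot: [0.706, 0.708, -0.0, 0.0]
contact_force: [-0.0, 0.0, -2.0]
opening: 0.439
```

```bash
python3 - <<'E'
from h import *
togo([0.6205,-0.2165,0.155],0)
for n in("top","scene"):
    t=r.snapshot(n);print([np.round(d["xyz"],4) for d in r.spot_point(t,"drop_cup_center") if d["xyz"][2]>.1],[np.round(d["xyz"],4) for d in r.spot_point(t,"large_beaker_rim")])
    cv2.imwrite(f"pics/{n}5.png",cv2.resize(t["img"][80:220,250:430] if n=="scene" else t["img"][80:220,300:480],(720,560),interpolation=2))
togo([0.6205,-0.2165,0.155],0)
E
```

```text
clk 8.6 pos [ 0.6204 -0.22    0.2416] F [-0.  0. -2.] open 0.439 q7 -0.04
shift tool mm [ 3.5  0.1 86.6]
turn deg [-0.01  0.03  0.19]
turn deg [-5.0000e-02 -1.0000e-02 -1.7981e+02]
[array([ 0.6193, -0.2215,  0.2327])] [array([ 0.6215, -0.2162,  0.0912])]
[array([ 0.6185, -0.2182,  0.2377])] [array([ 0.6244, -0.2223,  0.0949])]
clk 8.9 pos [ 0.6206 -0.2189  0.2417] F [-0.3 -0.2 -1.1] open 0.441 q7 -0.04
shift tool mm [ 2.4 -0.1 86.7]
turn deg [ 0.   -0.    0.28]
turn deg [   0.      0.   -179.72]
```

View pics/scene5.png

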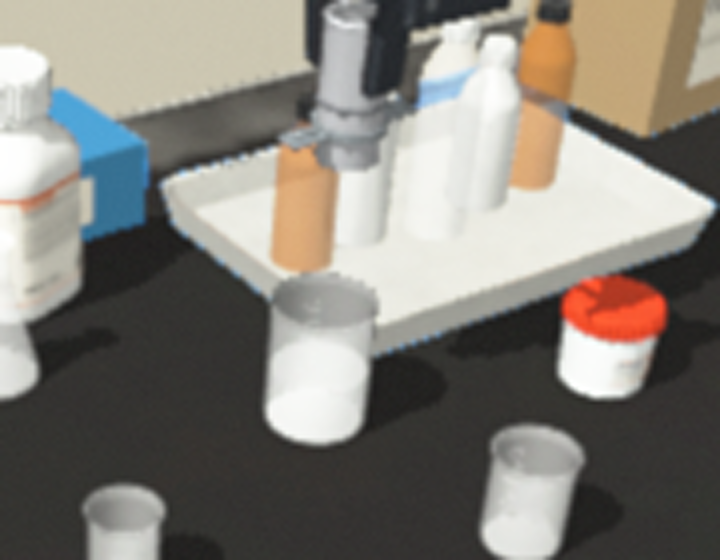

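The cup is above and concentric with the beaker to within about 3 mm. I'll go down to a depth of about 10 mm and check again.

Call:
carry_out --pt "0.003 0.001 0.02 0 0 0" --pt "0.003 0.001 0.045 0 0 0" --pt "0.003 0.001 0.065 0 0 0" --pt "0.003 0.001 0.08 0 0 0" --pt "0.003 0.001 0.087 0 0 0" --pt "0.003 0.001 0.093 0 0 0" --pt "0.003 0.001 0.099 0 0 0" --pt "0.003 0.001 0.104 0 0 0" --pt "0.003 0.001 0.108 0 0 0" --pt "0.003 0.001 0.108 0 0 0" --pt "0.003 0.001 0.108 0 0 0" --pt "0.003 0.001 0.108 0 0 0"

```text
clock: 10.1
tool_pos: [0.6219, -0.2158, 0.1341]
eef_rot: [0.705, 0.709, 0.0, 0.0]
contact_force: [-0.6, -0.1, -1.2]
opening: 0.44
```

```bash
python3 - <<'E'
from h import *
togo([0.6205,-0.2165,0.114],0)
a=[]
for n in("top","scene","wrist"):
    t=r.snapshot(n);i=t["img"]
    a.append(cv2.resize(i[100:200,300:430] if n!="wrist" else i[140:400,140:420],(390,300),interpolation=2))
    if n=="scene":a[-1]=cv2.resize(i[110:210,270:400],(390,300),interpolation=2)
    if n!="wrist":print([np.round(d["xyz"],4) for d in r.spot_point(t,"drop_cup_center") if d["xyz"][2]>.1],[np.round(d["xyz"],4) for d in r.spot_point(t,"large_beaker_rim")])
cv2.imwrite("pics/p6.png",np.vstack([np.hstack(a[:2]),np.hstack([a[2],a[2]*0])]))
togo([0.6205,-0.2165,0.114],0)
E
```

```text
clk 10.1 pos [ 0.6219 -0.2158  0.1341] F [-0.6 -0.1 -1.2] open 0.44 q7 -0.11
shift tool mm [-0.7 -1.4 20.1]
turn deg [0.04 0.01 0.28]
turn deg [-2.0000e-02  6.0000e-02 -1.7972e+02]
[array([ 0.6241, -0.2162,  0.1282])] [array([ 0.6203, -0.2178,  0.0903])]
[array([ 0.6247, -0.2181,  0.1291])] [array([ 0.6223, -0.2183,  0.0916])]
clk 10.45 pos [ 0.6217 -0.2158  0.1338] F [-0.1 -0.4 -1.9] open 0.438 q7 -0.11
shift tool mm [-0.7 -1.2 19.8]
turn deg [0.01 0.01 0.29]
turn deg [-1.0000e-02  1.0000e-02 -1.7971e+02]
```

View pics/p6.png

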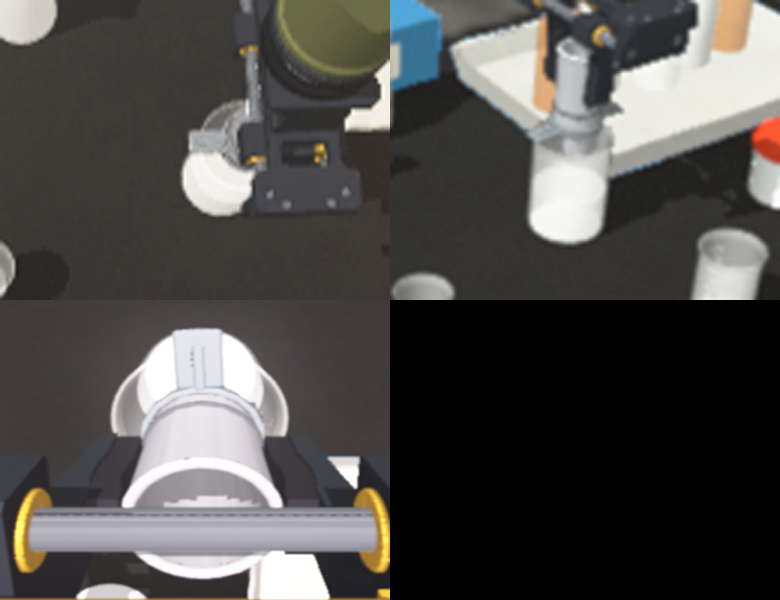

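It has entered cleanly with no side force and is about 10 mm deep. Now I'll press slowly.

Call:
carry_out --pt "0 -0.001 0.004 0 0 0" --pt "0 -0.001 0.008 0 0 0" --pt "0 -0.001 0.01 0 0 0" --pt "0 -0.001 0.012 0 0 0" --pt "0 -0.001 0.014 0 0 0" --pt "0 -0.001 0.016 0 0 0" --pt "0 -0.001 0.0175 0 0 0" --pt "0 -0.001 0.0185 0 0 0" --pt "0 -0.001 0.019 0 0 0" --pt "0 -0.001 0.019 0 0 0" --pt "0 -0.001 0.019 0 0 0" --pt "0 -0.001 0.019 0 0 0"

```text
clock: 11.65
tool_pos: [0.621, -0.2158, 0.115]
eef_rot: [0.705, 0.709, 0.0, 0.0]
contact_force: [0.0, -0.5, 2.3]
opening: 0.439
```

```bash
cat > look.py <<'E'
from h import *
import sys
togo([0.6205,-0.2165,0.114],0)
a=[]
for n in("top","scene","wrist"):
    t=r.snapshot(n);i=t["img"]
    if n=="top":c=i[100:200,300:430]
    if n=="scene":c=i[110:210,270:400]
    if n=="wrist":c=i[140:400,140:420]
    a.append(cv2.resize(c,(390,300),interpolation=2))
    for l in("drop_cup_center","large_beaker_rim","stir_bar_center"):print(n,l,[(np.round(d["xyz"],3),round(d["p"],2)) for d in r.spot_point(t,l) if d["xyz"][1]<-.1])
cv2.imwrite(sys.argv[1],np.vstack([np.hstack(a[:2]),np.hstack([a[2],a[2]*0])]))
togo([0.6205,-0.2165,0.114],0)
E
python3 look.py pics/p7.png
```

```text
clk 11.65 pos [ 0.621  -0.2158  0.115 ] F [ 0.  -0.5  2.3] open 0.439 q7 -0.12
shift tool mm [-0.7 -0.5  1. ]
turn deg [0.05 0.01 0.29]
turn deg [-2.0000e-02  8.0000e-02 -1.7971e+02]
top drop_cup_center [(array([ 0.622, -0.217,  0.105]), 0.64)]
top large_beaker_rim [(array([ 0.622, -0.219,  0.093]), 0.93)]
top stir_bar_center []
scene drop_cup_center [(array([ 0.625, -0.217,  0.109]), 0.96)]
scene large_beaker_rim [(array([ 0.623, -0.217,  0.091]), 0.77)]
scene stir_bar_center []
wrist drop_cup_center [(array([ 0.619, -0.216,  0.11 ]), 0.56)]
wrist large_beaker_rim []
wrist stir_bar_center []
clk 12.25 pos [ 0.6209 -0.2158  0.1148] F [ 0.2 -0.4  3.2] open 0.438 q7 -0.12
shift tool mm [-0.7 -0.4  0.8]
turn deg [0.03 0.   0.29]
turn deg [-0.0000e+00  5.0000e-02 -1.7971e+02]
```

View pics/p7.png

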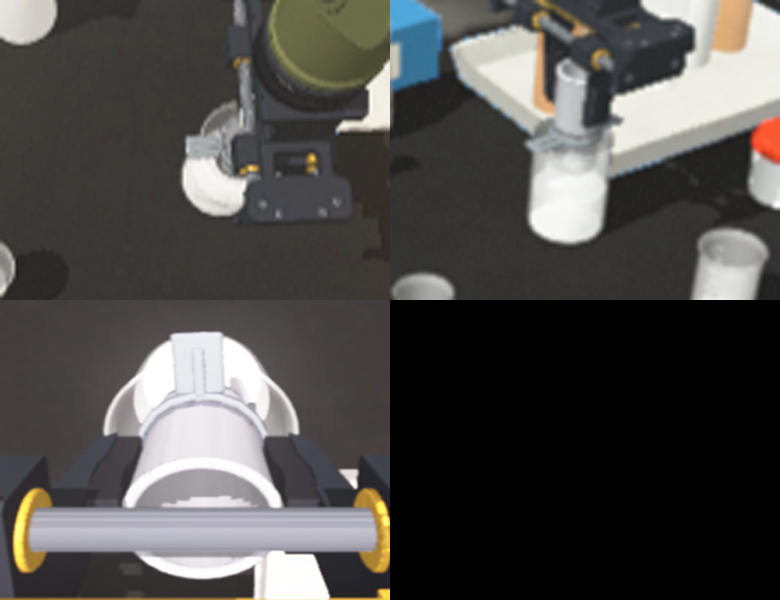

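Call:
carry_out --pt "0 0 0.0005 0 0 0" --pt "0 0 0.001 0 0 0" --pt "0 0 0.0015 0 0 0" --pt "0 0 0.0015 0 0 0" --pt "0 0 0.0015 0 0 0" --pt "0 0 0.0015 0 0 0" --pt "0 0 0.0015 0 0 0" --pt "0 0 0.0015 0 0 0" --pt "0 0 0.0015 0 0 0" --pt "0 0 0.0015 0 0 0"

```text
clock: 13.25
tool_pos: [0.6209, -0.2158, 0.1134]
eef_rot: [0.705, 0.709, 0.0, 0.0]
contact_force: [0.6, 0.9, 4.6]
opening: 0.442
```

```bash
python3 look.py pics/p8.png; python3 - <<'E'
from h import *
s,s2=wrist();cv2.imwrite("pics/w8.png",cv2.resize(s["img"][120:400,160:410],(700,600),interpolation=2))
E
```

```text
clk 13.25 pos [ 0.6209 -0.2158  0.1134] F [0.6 0.9 4.6] open 0.442 q7 -0.12
shift tool mm [-0.7 -0.4 -0.6]
turn deg [0.03 0.01 0.28]
turn deg [-1.0000e-02  5.0000e-02 -1.7972e+02]
top drop_cup_center [(array([ 0.622, -0.215,  0.106]), 0.55)]
top large_beaker_rim [(array([ 0.62 , -0.216,  0.091]), 0.83)]
top stir_bar_center []
scene drop_cup_center [(array([ 0.625, -0.219,  0.106]), 0.66)]
scene large_beaker_rim [(array([ 0.623, -0.22 ,  0.093]), 0.71)]
scene stir_bar_center []
wrist drop_cup_center [(array([ 0.618, -0.217,  0.105]), 0.62)]
wrist large_beaker_rim []
wrist stir_bar_center []
clk 13.85 pos [ 0.6209 -0.2158  0.1134] F [ 1.2 -0.3  5.7] open 0.436 q7 -0.12
shift tool mm [-0.7 -0.4 -0.6]
turn deg [0.03 0.01 0.28]
turn deg [-1.0000e-02  5.0000e-02 -1.7972e+02]
```

View pics/w8.png

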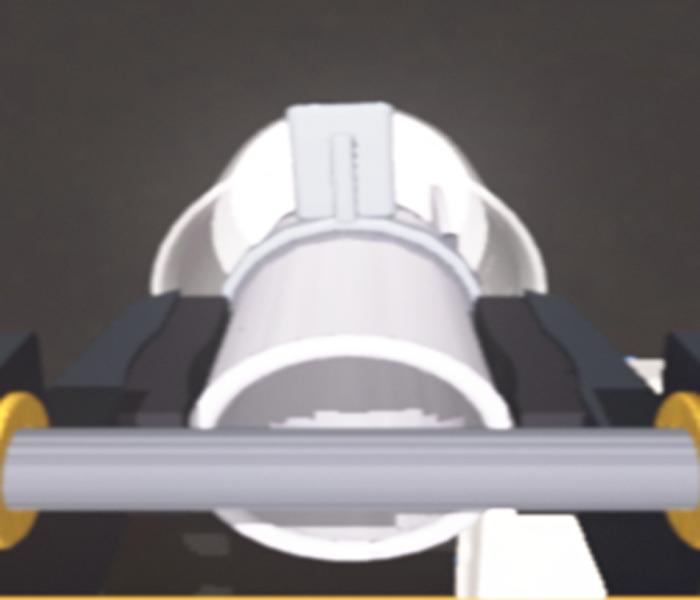

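The wrist force has risen 6–7 N, so the tabs are fully up and the bottom is open. I'll lift out slowly.

Call:
carry_out --pt "0 0 -0.003 0 0 0" --pt "0 0 -0.007 0 0 0" --pt "0 0 -0.011 0 0 0" --pt "0 0 -0.016 0 0 0" --pt "0 0 -0.022 0 0 0" --pt "0 0 -0.03 0 0 0" --pt "0 0 -0.045 0 0 0" --pt "0 0 -0.065 0 0 0" --pt "0 0 -0.09 0 0 0" --pt "0 0 -0.12 0 0 0" --pt "0 0 -0.13 0 0 0" --pt "0 0 -0.13 0 0 0"

```text
clock: 15.1
tool_pos: [0.6216, -0.2159, 0.2454]
eef_rot: [0.705, 0.709, 0.001, 0.002]
contact_force: [0.6, -0.2, -1.9]
opening: 0.436
```

```bash
python3 look.py pics/p9.png
```

```text
clk 15.1 pos [ 0.6216 -0.2159  0.2454] F [ 0.6 -0.2 -1.9] open 0.436 q7 -0.05
shift tool mm [ -0.5  -1.6 131.4]
turn deg [0.22 0.06 0.28]
turn deg [-9.0000e-02  3.5000e-01 -1.7972e+02]
top drop_cup_center [(array([ 0.622, -0.218,  0.237]), 0.71)]
top large_beaker_rim [(array([ 0.618, -0.217,  0.095]), 0.93)]
top stir_bar_center []
scene drop_cup_center [(array([ 0.622, -0.218,  0.233]), 0.82)]
scene large_beaker_rim [(array([ 0.622, -0.219,  0.094]), 0.98)]
scene stir_bar_center []
wrist drop_cup_center [(array([ 0.618, -0.216,  0.236]), 0.83)]
wrist large_beaker_rim []
wrist stir_bar_center []
clk 15.7 pos [ 0.6206 -0.2158  0.243 ] F [-0.  -0.1 -1.6] open 0.439 q7 -0.05
shift tool mm [ -0.7  -0.  129. ]
turn deg [-0.01 -0.    0.29]
turn deg [ 0.0000e+00 -2.0000e-02 -1.7971e+02]
```

View pics/p9.png

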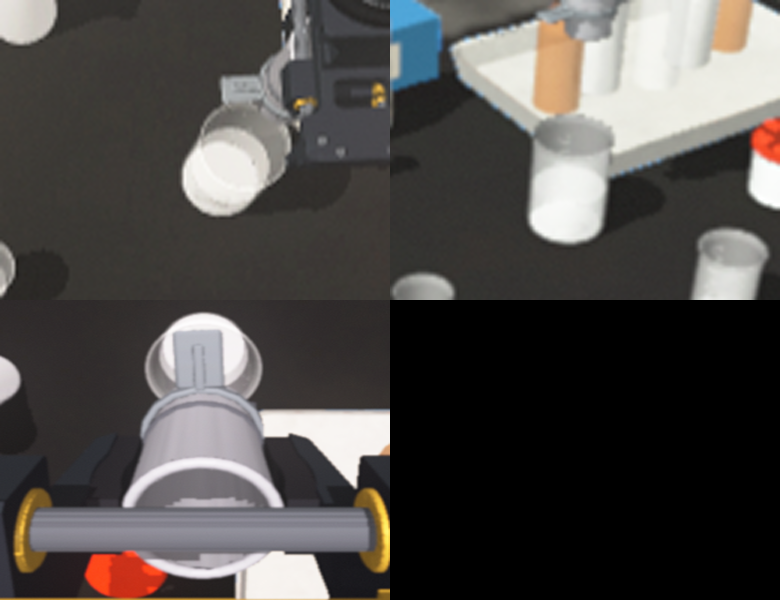

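Call:
carry_out --pt "-0.03 0 0 0 0 0" --pt "-0.06 0 0 0 0 0" --pt "-0.085 0 0 0 0 0" --pt "-0.085 0 0 0 0 0" --pt "-0.085 0 0 0 0 0" --pt "-0.085 0 0 0 0 0"

```text
clock: 16.3
tool_pos: [0.6214, -0.2988, 0.2433]
eef_rot: [0.705, 0.71, 0.001, -0.0]
contact_force: [-0.4, 0.8, -0.9]
opening: 0.439
```

```bash
python3 - <<'E'
from h import *
t=r.snapshot("top");s,s2=wrist()
for n,q in(("top",t),("wrist",s)):
  print(n,[(np.round(d["xyz"],3),round(d["p"],2)) for d in r.spot_point(q,"stir_bar_center")])
a=s["img"][30:160,220:350];b=t["img"][130:185,345:400]
f=lambda i:cv2.resize(np.clip((i.astype(float)-150)*2.4,0,255).astype(np.uint8),(390,390),interpolation=2)
cv2.imwrite("pics/b.png",np.hstack([f(a),f(b)]))
togo([0.51,-0.12,0.243],0)
E
```

```text
top []
wrist []
clk 16.5 pos [ 0.6214 -0.2995  0.2434] F [ 0.9 -0.1 -1.7] open 0.442 q7 0.09
shift tool mm [ 180.3 -110.1    0.5]
turn deg [ 0.01 -0.02  0.39]
turn deg [ 3.0000e-02  2.0000e-02 -1.7961e+02]
```

View pics/b.png

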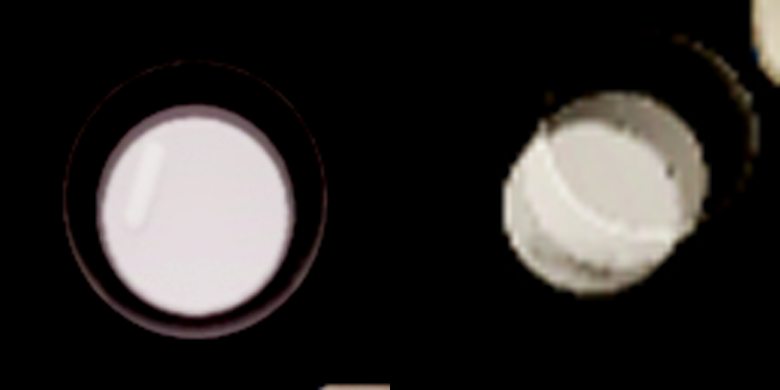

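The contrast-stretched crop shows the stir bar, about 30 mm long, lying in the largest beaker at crop position (145,185). I'll go to the bare spot at (0.51,-0.12).

Call:
carry_out --pt "0.18 -0.11 0 0 0 0" --pt "0.18 -0.11 0 0 0 0" --pt "0.18 -0.11 0 0 0 0" --pt "0.18 -0.11 0 0 0 0" --pt "0.18 -0.11 0 0 0 0" --pt "0.18 -0.11 0 0 0 0" --pt "0.18 -0.11 0 0 0 0" --pt "0.18 -0.11 0 0 0 0" --pt "0.18 -0.11 0 0 0 0"

```text
clock: 17.4
tool_pos: [0.5108, -0.1228, 0.243]
eef_rot: [0.706, 0.708, 0.0, 0.0]
contact_force: [-0.8, -0.3, -2.4]
opening: 0.437
```

```bash
python3 - <<'E'
from h import *
togo([0.51,-0.12,0.056],0)
for n in ("top","scene"):
  t=r.snapshot(n);cv2.imwrite(f"pics/{n}10.png",t["img"])
s,s2=wrist();cv2.imwrite("pics/w10.png",s["img"])
togo([0.51,-0.12,0.056],0)
E
```

```text
clk 17.4 pos [ 0.5108 -0.1228  0.243 ] F [-0.8 -0.3 -2.4] open 0.437 q7 -0.23
shift tool mm [  2.8  -0.9 187. ]
turn deg [0.03 0.02 0.14]
turn deg [-3.0000e-02  4.0000e-02 -1.7986e+02]
clk 17.55 pos [ 0.5104 -0.122   0.243 ] F [-0.3 -0.4 -1.8] open 0.439 q7 -0.23
shift tool mm [  2.   -0.4 187. ]
turn deg [-0.    0.    0.21]
turn deg [-0.0000e+00 -1.0000e-02 -1.7979e+02]
```

View pics/scene10.png

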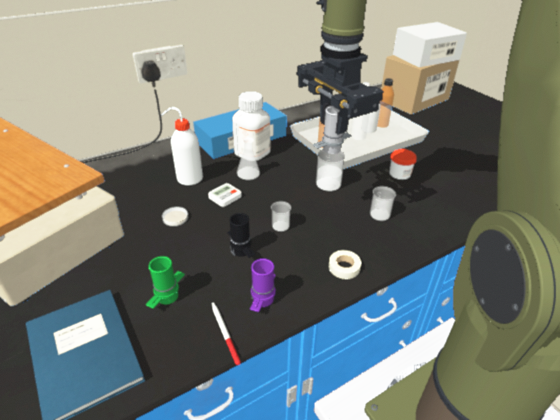

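View pics/w10.png

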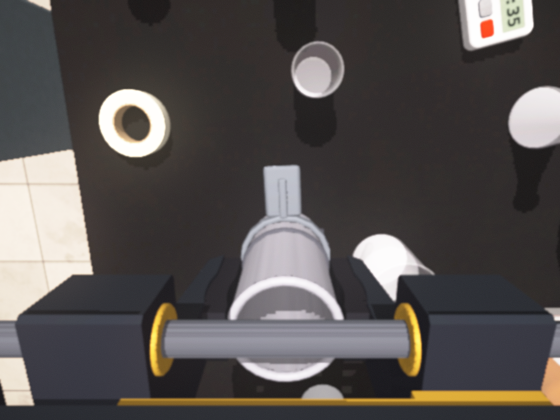

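The spot is clear all round, so I'll descend.

Call:
carry_out --pt "0 0 0.04 0 0 0" --pt "0 0 0.08 0 0 0" --pt "0 0 0.115 0 0 0" --pt "0 0 0.14 0 0 0" --pt "0 0 0.16 0 0 0" --pt "0 0 0.172 0 0 0" --pt "0 0 0.18 0 0 0" --pt "0 0 0.184 0 0 0" --pt "0 0 0.187 0 0 0" --pt "0 0 0.188 0 0 0" --pt "0 0 0.189 0 0 0" --pt "0 0 0.189 0 0 0"

```text
clock: 18.75
tool_pos: [0.5104, -0.1214, 0.0546]
eef_rot: [0.705, 0.709, 0.0, 0.0]
contact_force: [-0.4, 0.5, -0.5]
opening: 0.439
```

Call:
carry_out --pt "0 0 0.0005 0 0 0" --pt "0 0 0.001 0 0 0" --pt "0 0 0.0015 0 0 0" --pt "0 0 0.0015 0 0 0" --pt "0 0 0.0015 0 0 0"

```text
clock: 19.25
tool_pos: [0.5101, -0.1213, 0.0527]
eef_rot: [0.705, 0.709, -0.0, 0.0]
contact_force: [-0.1, 0.5, -1.4]
opening: 0.441
```

Call:
carry_out --pt "0 0 0.0004 0 0 0" --pt "0 0 0.0008 0 0 0" --pt "0 0 0.001 0 0 0" --pt "0 0 0.001 0 0 0" --pt "0 0 0.001 0 0 0"

```text
clock: 19.75
tool_pos: [0.5101, -0.1214, 0.0517]
eef_rot: [0.705, 0.709, -0.0, 0.0]
contact_force: [0.2, 1.6, -1.3]
opening: 0.438
```

```bash
python3 - <<'E'
from h import *
togo([0.51,-0.12,0.056],0)
t=r.snapshot("scene");cv2.imwrite("pics/s11.png",cv2.resize(t["img"][120:270,240:440],(800,600),interpolation=2))
for k in range(3):r.snapshot("top");togo([0.51,-0.12,0.056])
E
```

```text
clk 19.75 pos [ 0.5101 -0.1214  0.0517] F [ 0.2  1.6 -1.3] open 0.438 q7 -0.44
shift tool mm [ 1.4 -0.1 -4.3]
turn deg [0.   0.   0.29]
turn deg [-1.0000e-02  0.0000e+00 -1.7971e+02]
clk 19.85 pos [ 0.5102 -0.1213  0.0517] F [-0.2 -0.7 -1.3] open 0.436 q7 -0.44
shift tool mm [ 1.3 -0.2 -4.3]
clk 19.9 pos [ 0.5101 -0.1214  0.0517] F [-0.3  0.2 -1.9] open 0.439 q7 -0.44
shift tool mm [ 1.4 -0.1 -4.3]
clk 19.95 pos [ 0.5102 -0.1213  0.0517] F [ 0.4 -0.4 -0.9] open 0.435 q7 -0.44
shift tool mm [ 1.3 -0.2 -4.3]
```

View pics/s11.png

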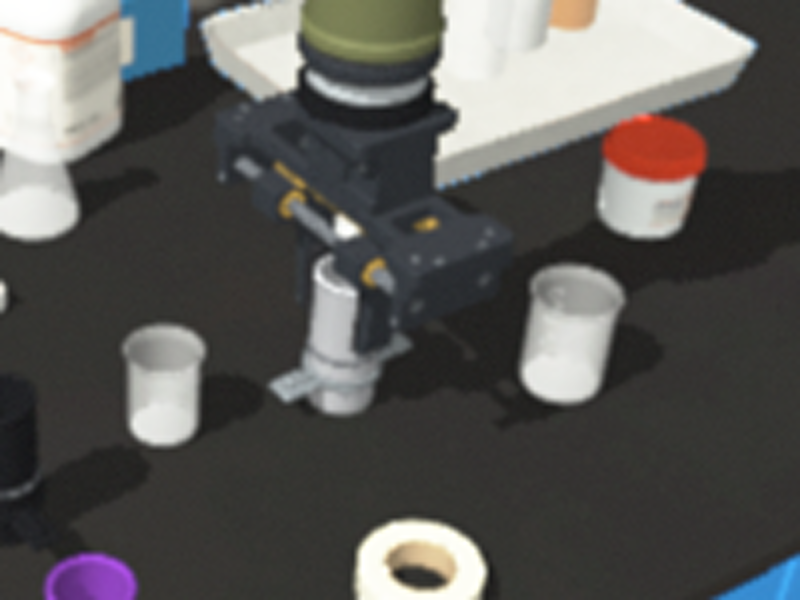

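Call:
carry_out --pt "0 0 0.0004 0 0 0" --pt "0 0 0.0008 0 0 0" --pt "0 0 0.0008 0 0 0" --pt "0 0 0.0008 0 0 0"

```text
clock: 20.35
tool_pos: [0.5102, -0.1214, 0.0516]
eef_rot: [0.705, 0.709, 0.0, 0.0]
contact_force: [-0.9, 0.4, 6.2]
opening: 0.44
```

```bash
python3 - <<'E'
from h import *
for k in range(3):togo([0.51,-0.12,0.056]);r.snapshot("top")
E
```

```text
clk 20.35 pos [ 0.5102 -0.1214  0.0516] F [-0.9  0.4  6.2] open 0.44 q7 -0.44
shift tool mm [ 1.4 -0.2 -4.4]
clk 20.4 pos [ 0.5102 -0.1214  0.0516] F [-0.6  0.2  6.7] open 0.442 q7 -0.44
shift tool mm [ 1.4 -0.2 -4.4]
clk 20.45 pos [ 0.5102 -0.1214  0.0516] F [-0.8 -0.5  6.4] open 0.439 q7 -0.44
shift tool mm [ 1.4 -0.2 -4.4]
```

Firm contact with the worktop at the expected height. I'll open gently and then retreat upward.

Call:
carry_out --pt "0 0 0 0 0 0" --pt "0 0 0 0 0 0" --pt "0 0 0 0 0 0" --pt "0 0 0 0 0 0" --pt "0 0 0 0 0 0" --pt "0 0 0 0 0 0" --pt "0 0 0 0 0 0" --pt "0 0 0 0 0 0" --pt "0 0 0 0 0 0" --pt "0 0 0 0 0 0" --fingers 0

```text
clock: 21.5
tool_pos: [0.5101, -0.1213, 0.0509]
eef_rot: [0.705, 0.709, -0.0, 0.0]
contact_force: [-0.5, 0.3, -0.1]
opening: 1.002
```

Call:
carry_out --pt "0 0 -0.02 0 0 0" --pt "0 0 -0.05 0 0 0" --pt "0 0 -0.09 0 0 0" --pt "0 0 -0.13 0 0 0" --pt "0 0 -0.17 0 0 0" --pt "0 0 -0.19 0 0 0" --pt "-0.05 0 -0.19 0 0 0" --pt "-0.1 0 -0.19 0 0 0" --pt "-0.12 0 -0.19 0 0 0" --pt "-0.12 0 -0.19 0 0 0" --pt "-0.12 0 -0.19 0 0 0" --pt "-0.12 0 -0.19 0 0 0"

```text
clock: 22.7
tool_pos: [0.511, -0.2389, 0.241]
eef_rot: [0.704, 0.71, 0.001, -0.0]
contact_force: [1.1, 0.4, 0.2]
opening: 0.996
```

```bash
python3 - <<'E'
from h import *
togo([0.51,-0.12,0.056],0)
for n in("scene","top"):
  t=r.snapshot(n);cv2.imwrite(f"pics/{n}12.png",t["img"])
  for l in("drop_cup_center","large_beaker_rim"):print(n,l,[(np.round(d["xyz"],3),round(d["p"],2)) for d in r.spot_point(t,l)if d["xyz"][1]<-.05])
s,_=wrist();cv2.imwrite("pics/w12.png",s["img"])
E
```

```text
clk 22.7 pos [ 0.511  -0.2389  0.241 ] F [1.1 0.4 0.2] open 0.996 q7 -0.02
shift tool mm [ 1.187e+02 -1.000e-01  1.852e+02]
turn deg [ 0.01 -0.08  0.48]
turn deg [ 1.2000e-01  1.0000e-02 -1.7952e+02]
scene drop_cup_center [(array([ 0.514, -0.123,  0.048]), 0.97)]
scene large_beaker_rim [(array([ 0.623, -0.218,  0.093]), 0.92)]
top drop_cup_center [(array([ 0.509, -0.124,  0.044]), 0.83)]
top large_beaker_rim [(array([ 0.619, -0.215,  0.093]), 0.81)]
```

View pics/scene12.png

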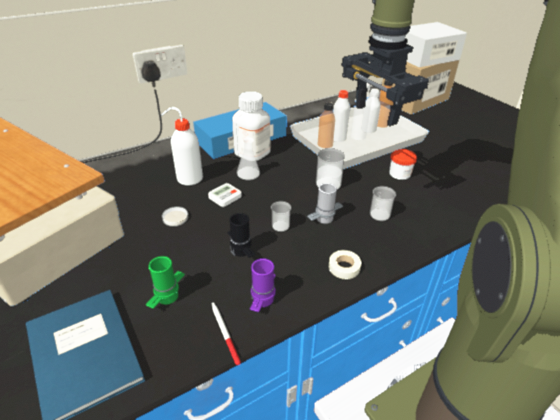

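View pics/w12.png

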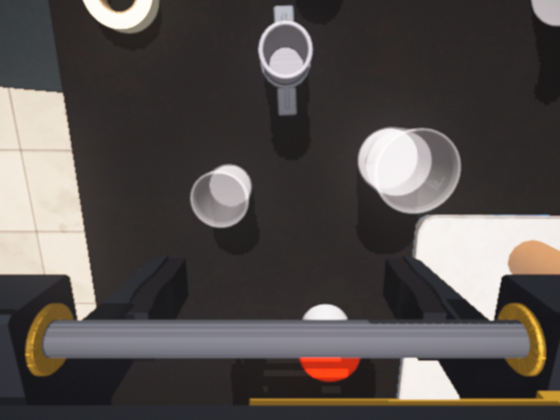

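The cup stands upright at wrist pixel (286,60) with nothing inside. The beaker stands at (415,170), unmoved, and the gripper is clear. I'm handing the job in.

```bash
python3 -c "
from plant import r
print(r.finish_job())"
```

```text
the job is handed in; nothing more can be done
None
```

The stir bar is in the largest beaker and the empty steel cup stands upright on bare worktop, clear of the beaker. I handed the job in at about 23 s on the robot's clock.

- **What I did:** I gripped the cup across its diameter, lowered it about 30 mm into the beaker until the wrist force rose about 6–7 N (tabs fully up), and lifted it out. I then stood it at about (0.51, -0.12).
- **Stir bar:** a contrast-stretched wrist picture after the lift-out showed it lying on the beaker floor. The networks never reported the bar inside the beaker (white on white), so that picture is the only direct evidence. The last wrist view showed no bar in the cup.
- **Cup:** the networks place its centre at z 44–48 mm, as an upright cup should be.
- **Beaker:** it stands at about (0.621, -0.217), within about 2 mm of its first position.
- **Gripper:** it is open and well clear.

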